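# Slide a copper heat spreader over the tray edge and lay it on the assembly stand

## Robot

A 6-joint arm with a two-finger parallel gripper is mounted at the origin on a cart in front of the work surface, level with it; the furniture and walls round the work are solid. World frame = base frame: x ahead of the robot, y to its left, z up, the work surface at z = 0. Lengths are in mm, angles in rad, forces in N, time in s.
With the tool pointing down it reaches from about 200 to 875 mm from the base axis. Payload 3.4 kg.
Tool frame: the origin (TCP) lies midway between the tips of the shut fingers; the grasp point (between the pads) lies 19 mm behind it (arm.tcp_to_grasp is the distance from the TCP to the grasp point, in mm); z points along the fingers, x is the direction in which the jaws open and shut, and the axes are right-handed (so a half turn about z gives the same grasp; the last joint's range is limited). The gripper opens to 94 mm and grips with 3 to 60 N. Pads are 16 mm wide; open, the fingers measure 119 mm over their backs; the gripper's body (75 mm by 177 mm) begins 78 mm behind the grasp point.
Start: joints at [-1.265, 0.276, 1.505, -0, 1.361, -0.121], TCP at [238.031, -523.457, 205.493] pointing down, gripper open.
Joint ranges: [-2.89, 2.89], [-0.75, 2.08], [0.22, 2.7], [-1.18, 4.32], [0.11, 2.71], [-2.7, 2.7]. Speed limits (rad/s): [2.57, 2.57, 3.14, 3.14, 3.14, 3.14].

## Interface

Orientations are given as a unit quaternion [w, x, y, z].
In Python, from cell import monitor, camera, camera_model, arm gives the robot as it stands.
- The arm moves only by the tool jog_arm, never from a script. Its argument "increments" is a list of rows, each a list of 6 numbers: the shift along the tool's x, y, z scaled (see below), then the turn, a rotation vector about the tool's x, y, z scaled (see below). A call has 1 to 8 rows; each row shifts and turns the commanded pose from where the row before left it, along the tool's axes as they then stand; what a row does not reach is not made up. The controller multiplies each number of a shift by 40 mm and each number of a turn by 0.12 rad. A row lasts 1/12 s, in which the tool goes at most 41.7 mm and 7.16 degrees, less where a joint would pass 70% of its speed; a pose out of reach is approached as far as the arm can. A call with a number of a shift or a turn outside -1 to 1 is refused whole. A call with a gripper value outside its range is refused whole. "jaw" is the closure, from -1 (fully open) to 1 (shut), so that 0 is half open, set as the call begins (left out, the last holds). The fingers move at their own pace and stop on an object; the grip force is fixed at half the most. Time passes only in rows, so rows that do not move let the fingers close. It gives the time, the measured TCP pose, the force and the opening at its end, in the units of the state.
- monitor.sense(): the state, without advancing time (a new reading comes with each control period).
- camera(name): name is "scene" or "top" or "wrist"; returns the picture (480x640x3 uint8, red, green, blue); there is no depth.
- camera_model(name): a dict with "mtx" (3x3 intrinsics, pixels), "R" (3x3) and "t" (3): a world point X has camera coordinates R X + t. Camera axes: x right, y down, z forward; pixel columns grow to the right and rows downward; lengths in mm; the calibration is good to about 2 mm. A picture is of the moment at which its call begins: read the wrist's pose just before it. camera_model takes no time and is no camera call; for the wrist camera it gives the pose at the moment of the call.
- arm.job_done(): hands the job in, once; it reports no verdict.
The state is a dict: "t": time; "q": joint angles; "qvel": joint speeds; "effort": joint torques, N m; "eef_pos": TCP position; "orientation": TCP orientation; "force": force on the tool from outside, world axes, zero at the start; "wrist_torque": the same for the moment, N m; "gripper_width": finger opening in mm.
Only numpy, scipy, OpenCV 4.12 (cv2) and the standard library are available. Lean on these libraries where they do the work, as an engineer would, in place of code of your own. Each camera call takes 0.05 s, during which the arm holds its last target.

## Task

Take the copper plate out of the blue feed tray and leave the grey aluminium plate where it lies. The copper plate sits too close between its fences to be gripped there, so slide it along its lane towards the robot, until well over a quarter but less than half of it sticks out past the tray's front edge. Then grip it by the sides of the part that sticks out, lift it clear, lower it onto the black rubber-topped stand and let go only once it is down, so that it lies flat and centred there with its long side along the stand's long side.

Things in the scene. Friction and masses are not known exactly. Their poses are not given: they have to be found in the camera images.
- copper_plate: loose flat copper-coloured plate, 100 x 60 x 5 mm, about 120 g, dark dots at its corners, lying in either lane of the tray. Origin: centre of its underside; x along the 100 mm side, y along the 60 mm side, z up. Grip it across the 60 mm. It tips off the tray if more than half of it sticks out
- aluminium_plate: the same plate in grey aluminium, in the other lane; it must stay where it is (within 15 mm). Same axes
- feed_tray: fixed blue tray, 170 (x) x 150 (y) mm, lane floor 45 mm up. Origin: foot centre, on the desk. Front edge (robot side) x = -85, rear +85. Two lanes along x, centres y = +36, -36, each 66 wide between fences 6 wide, 5 high; lane ends open. Behind each plate 35 mm or more of floor is free for fingertips to push its rear edge; desk in front is clear
- stand: fixed black stand, rubber top 70 (x) x 44 (y) mm, 40 mm above the desk; narrower stem, foot 90 x 60 x 8 mm. Origin: foot centre, on the desk; x along its long side, z up. A plate overlaps the top by 8 mm on either side, so fingers holding it across its 60 mm pass beside the top
Not all that is in view belongs to the job. There is more than one size of the copper_plate; the one meant has the size given above. There is more than one size of the stand; the job needs the larger.

How it is judged (in metres and radians):
On the way, in this order (a step that is already met when the one before it is completed fails the run):
1. the copper plate, still lying flat on the tray, sticks out more than 25 mm past the front edge (x of copper_plate in the frame of feed_tray between -0.09 and -0.06 m and z of copper_plate in the frame of feed_tray below 0.049 m and angle between copper_plate's own z axis and vertical below 0.08 rad), for 0.2 s.
2. the copper plate is lifted clear, more than 20 mm above the lane floor (z of copper_plate in the frame of feed_tray above 0.065 m), for 0.1 s.
3. the copper plate is lowered to the stand's top while still gripped (horizontal distance between copper_plate and stand below 0.022 m and z of copper_plate in the frame of stand below 0.05 m and contact force between the fingers and copper_plate above 0.5 N), for 0.05 s.
At the end, for the whole second after the job is handed in: the copper plate lies at rest and flat (within about 4.5 degrees) on the stand's rubber top, its centre within 16 mm of the stand's, its long side within 11 degrees of the stand's long side (either way round); the aluminium plate is within 15 mm of where it was (horizontal distance between copper_plate and stand below 0.016 m and angle between the x axis of copper_plate and the x axis of stand, either way round below 0.2 rad and z of copper_plate in the frame of stand between 0.036 and 0.044 m and angle between copper_plate's own z axis and vertical below 0.08 rad and linear speed of copper_plate below 0.02 m/s and distance of aluminium_plate from where it was at the start of the episode below 0.015 m); the robot touches nothing.
It fails at once if the aluminium plate is moved by more than 15 mm (distance of aluminium_plate from where it was at the start of the episode above 0.015 m).
It also fails if it takes over 51 s, if anything falls off the work surface, if the arm or the gripper's body presses on something with over 40 N, if the wrist force passes 120 N, or if a joint passes its speed limit or range.

## Working session

There is one attempt and no reset: what is moved stays moved. The work goes in short steps, Python scripts to look and compute and a tool call to move; the robot and the scene stay as the last step left them, time stands still between calls to the robot, and variables do not carry over. Pictures are saved under pics/ and viewed, and the job is handed in when it is done.

Besides the shell and the picture viewer there is one more tool, called in YAML: its name, and indented under it one key for each argument. jog_arm: Moves the arm, as the interface text tells. Shifts and turns lie within -1 to 1; 1 stands for 40 mm of shift or 0.12 rad of turn. Its arguments: {"type":"object","properties":{"increments":{"type":"array"},"jaw":{"type":"number"}},"required":["increments"]}

```bash
ls; mkdir -p pics
cat > h.py <<'E'
import numpy as np,cv2
from cell import monitor,camera,camera_model,arm
def snap(n,f):
    m=camera_model(n);im=camera(n);cv2.imwrite('pics/'+f,cv2.cvtColor(im,cv2.COLOR_RGB2BGR));np.savez('pics/'+f+'.npz',im=im,**{k:np.array(m[k]) for k in('mtx','R','t')});return im,m
def ray(m,uv,z):
    K,R,t=[np.array(m[k]) for k in('mtx','R','t')]
    uv=np.atleast_2d(uv).astype(float);d=np.c_[uv,np.ones(len(uv))]@np.linalg.inv(K).T@R
    c=-R.T@t.reshape(3);s=(z-c[2])/d[:,2];return c+d*s[:,None]
def proj(m,X):
    K,R,t=[np.array(m[k]) for k in('mtx','R','t')]
    p=(np.atleast_2d(X)@R.T+t.reshape(3))@K.T;return p[:,:2]/p[:,2:]
E
python3 - <<'E'
from h import *
for n in('scene','top'):
    im,m=snap(n,n+'0.png')
print(monitor.sense())
E
```

```text
pics
{'t': 0.1, 'q': array([-1.26499518e+00,  2.76526378e-01,  1.50598559e+00, -3.54139927e-05,
        1.36070764e+00, -1.21006980e-01]), 'qvel': array([ 9.21014008e-04, -1.01588691e-03, -3.16794804e-03,  7.61441146e-04,
       -5.31786207e-05,  1.00760899e-03]), 'effort': array([ 3.69109493e-04, -4.05457950e+01, -2.37779027e+01,  7.04347878e-02,
        2.98890669e-02, -5.72480576e-05]), 'eef_pos': array([ 237.85676708, -522.94097835,  204.70265857]), 'orientation': array([-5.06369032e-04,  8.40824951e-01, -5.41306512e-01, -6.36896597e-04]), 'force': array([-0.74098633,  0.04236532, -0.39611048]), 'wrist_torque': array([-0.0095342 ,  0.02820458,  0.01749069]), 'gripper_width': 93.84865217273028}
```

View pics/scene0.png

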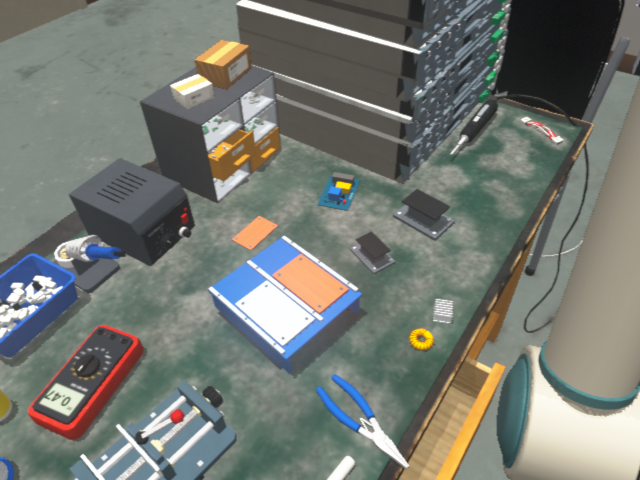

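View pics/top0.png

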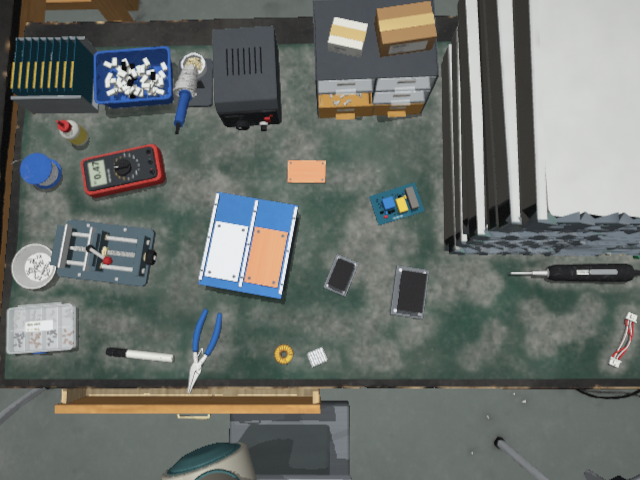

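The top view shows the copper candidates: the dotted plate in the tray's right lane at (268,257), and a small undotted one on the desk at (306,171). The stand candidates are the larger at (409,291) and the smaller at (340,275). The aluminium plate is at (227,250). I choose the plate in the tray and the stand at (409,291), and will check both in one close crop.

Run:
```python
import cv2
im=cv2.imread('pics/top0.png')[155:335,190:440]
cv2.imwrite('pics/crop0.png',cv2.resize(im,None,fx=3.2,fy=3.2,interpolation=cv2.INTER_CUBIC))
from h import *
m=camera_model('top');print(m)
print(ray(m,[[268,257]],50),ray(m,[[409,291]],40))
```

```text
{'mtx': array([[531.72957223,   0.        , 315.31133354],
       [  0.        , 531.72957223, 230.95378178],
       [  0.        ,   0.        ,   1.        ]]), 'R': array([[-0.00294286, -0.9996686 , -0.02557411],
       [-0.9891708 ,  0.00666281, -0.14661764],
       [ 0.14673945,  0.02486569, -0.98886259]]), 't': array([-96.49654781, 582.81436844, 912.13811144])}
[[535.088523   -15.64403004  50.        ]] [[ 474.66959301 -263.86613596   40.        ]]
```

View pics/crop0.png

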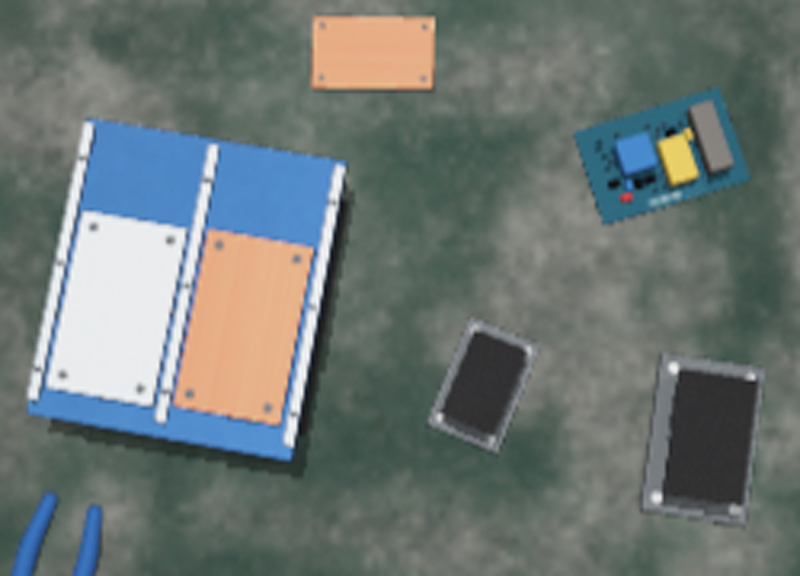

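The crop shows the four-dotted copper plate between fences at crop (243,326). The right-hand black stand at (705,440) is clearly larger than the one at (484,385).

Run:
```python
from h import *
m=camera_model('top')
def c(p,z,n):
    uv=np.array(p,float)/3.2-0.5+.5/3.2+[190,155]
    X=ray(m,uv,z)[:,:2];ctr=X.mean(0);e=np.roll(X,-1,0)-X
    print(n,ctr.round(1),np.linalg.norm(e,axis=1).round(1),np.degrees(np.arctan2(e[:,1],e[:,0])).round(1));return X
print(c([(207,229),(313,246),(281,424),(174,406)],50,'cu'))
print(c([(81,211),(187,227),(156,407),(48,388)],50,'al'))
print(c([(90,119),(347,162),(293,460),(28,414)],47,'tray'))
print(c([(669,367),(757,378),(743,507),(661,496)],40,'stand'))
print(c([(662,353),(764,368),(745,524),(642,511)],8,'standfoot'))
print(c([(475,330),(534,350),(500,440),(443,418)],40,'small'))
```

```text
cu [536.2 -11.8] [ 60.1 100.   59.9  99.8] [-99.6 170.2  80.3  -9.7]
[[590.39521418   9.36625352]
 [580.40810066 -49.93254578]
 [481.91062533 -32.83269181]
 [491.99837477  26.19800284]]
al [546.6  58.3] [ 60.5 101.3  61.  100.2] [-99.  171.2  79.9  -9.1]
[[601.0937849   80.3032349 ]
 [591.60377683  20.5853429 ]
 [491.49269336  36.12455263]
 [502.1980948   96.14220468]]
tray [558.3  19.2] [148.1 168.6 149.1 169.1] [-100.1  170.    80.1  -10.4]
[[654.39959799  77.14630781]
 [628.43678832 -68.60949373]
 [462.37240464 -39.2815848 ]
 [488.09855712 107.55845094]]
stand [ 474.5 -266.9] [48.7 71.1 44.9 70.9] [-97.5 171.9  82.2  -5. ]
[[ 512.86962509 -246.82690713]
 [ 506.55910794 -295.0839818 ]
 [ 436.18721017 -285.12359391]
 [ 442.26271084 -240.63644723]]
standfoot [ 474.5 -269.4] [58.5 89.  58.2 90.4] [-98.7 171.2  82.7  -8.6]
[[ 523.29834338 -247.23091999]
 [ 514.42226488 -305.08032825]
 [ 426.50065155 -291.43030978]
 [ 433.90123032 -233.70253747]]
small [ 503.8 -146.7] [34.5 53.3 33.6 52. ] [-109.1  158.6   68.7  -20.4]
[[ 533.99863338 -139.7323807 ]
 [ 522.67576839 -172.37120641]
 [ 473.06626167 -152.94486084]
 [ 485.27506533 -121.60334839]]
```

```bash
cat >> h.py <<'E'
from scipy.spatial.transform import Rotation as Ro
def plan(goal,yaw_deg=None):
    s=monitor.sense();q=s['orientation'];R=Ro.from_quat([q[1],q[2],q[3],q[0]])
    d=R.inv().apply(np.array(goal)-s['eef_pos'])/40
    print('t',round(s['t'],2),'tcp',s['eef_pos'].round(1),'F',s['force'].round(1),'w',round(s['gripper_width'],1),'q',s['q'].round(2))
    xx=R.apply([1,0,0]);print('xyaw',round(np.degrees(np.arctan2(xx[1],xx[0])),2),'z',R.apply([0,0,1]).round(4))
    print('shift units (now frame)',d.round(3),'max',abs(d).max().round(2))
    if yaw_deg is not None:
        a=np.radians(yaw_deg);X=np.array([np.cos(a),np.sin(a),0]);Z=np.array([0,0,-1.]);Rg=Ro.from_matrix(np.c_[X,np.cross(Z,X),Z])
        print('turn units',((R.inv()*Rg).as_rotvec()/0.12).round(3),'shift in goal frame',(Rg.inv().apply(np.array(goal)-s['eef_pos'])/40).round(3))
E
python3 - <<'E'
from h import *
plan([390,-200,205],-100)
E
```

```text
t 0.1 tcp [ 237.9 -522.9  204.7] F [-0.7  0.  -0.4] w 93.8 q [-1.26  0.28  1.51 -0.    1.36 -0.12]
xyaw -65.55 z [-5.0e-04  1.5e-03 -1.0e+00]
shift units (now frame) [-5.775e+00 -6.805e+00  3.000e-03] max 6.8
turn units [3.000e-03 1.300e-02 5.011e+00] shift in goal frame [-8.611e+00 -2.344e+00 -7.000e-03]
```

jog_arm:
  increments:
    - [-0.55,-0.65,0,0,0,0]
    - [-0.55,-0.65,0,0,0,0]
    - [-0.55,-0.65,0,0,0,0]
    - [-0.55,-0.65,0,0,0,0]
    - [-0.55,-0.65,0,0,0,0]
    - [-0.55,-0.65,0,0,0,0]
    - [-0.55,-0.65,0,0,0,0]
    - [-0.55,-0.65,0,0,0,0]
  jaw: 1

```text
t: 0.77
eef_pos: [354.6, -275.3, 205.2]
orientation: [-0.0, 0.841, -0.542, -0.0]
force: [0.6, -0.5, -0.0]
gripper_width: 44.4
```

jog_arm:
  increments:
    - [-0.55,-0.65,0,0,0,0]
    - [-0.55,-0.65,0,0,0,0]
    - [0,0,0,0,0,0.8]
    - [0,0,0,0,0,0.8]
    - [0,0,0,0,0,0.8]
    - [0,0,0,0,0,0.8]
    - [0,0,0,0,0,0.9]
    - [0,0,0,0,0,0.9]

```text
t: 1.43
eef_pos: [383.4, -215.2, 205.1]
orientation: [-0.0, -0.641, 0.767, 0.0]
force: [0.3, -0.6, 0.4]
gripper_width: 0.5
```

Run:
```python
from h import *
plan([607.2,-24.5,120],-100)
```

```text
t 1.43 tcp [ 383.4 -215.2  205.1] F [ 0.3 -0.6  0.4] w 0.5 q [-0.67  0.07  1.77 -0.    1.3   1.08]
xyaw -100.21 z [-7.e-04  5.e-04 -1.e+00]
shift units (now frame) [-5.683 -4.663  2.126] max 5.68
turn units [ 0.006  0.003 -0.031] shift in goal frame [-5.667 -4.682  2.128]
```

jog_arm:
  increments:
    - [-0.7,-0.58,0,0,0,0]
    - [-0.7,-0.58,0,0,0,0]
    - [-0.7,-0.58,0,0,0,0]
    - [-0.7,-0.58,0,0,0,0]
    - [-0.7,-0.58,0,0,0,0]
    - [-0.7,-0.58,0,0,0,0]
    - [-0.74,-0.59,0.2,0,0,0]
    - [-0.74,-0.59,0.5,0,0,0]

```text
t: 2.1
eef_pos: [608.7, -23.3, 179.8]
orientation: [0.002, -0.643, 0.766, -0.002]
force: [0.9, -1.4, 0.3]
gripper_width: 0.5
```

jog_arm:
  increments:
    - [0,0,0.6,0,0,0]
    - [0,0,0.6,0,0,0]
    - [0,0,0,0,0,0]
    - [0,0,0,0,0,0]

```text
t: 2.43
eef_pos: [604.4, -24.3, 128.5]
orientation: [-0.001, -0.643, 0.766, 0.002]
force: [0.8, -0.6, 0.3]
gripper_width: 0.5
```

Run:
```python
from h import *
plan([607.2,-24.5,47],-100)
snap('wrist','w1.png');snap('top','t1.png')
im=cv2.imread('pics/t1.png')[155:335,150:400]
cv2.imwrite('pics/t1c.png',cv2.resize(im,None,fx=3.2,fy=3.2,interpolation=cv2.INTER_CUBIC))
```

```text
t 2.43 tcp [604.4 -24.3 128.5] F [ 0.8 -0.6  0.3] w 0.5 q [-0.15  0.37  1.56 -0.    1.22  1.59]
xyaw -99.91 z [-4.1e-03  5.0e-04 -1.0e+00]
shift units (now frame) [-0.006 -0.078  2.038] max 2.04
turn units [ 0.034 -0.002  0.013] shift in goal frame [-0.006 -0.07   2.038]
```

View pics/w1.png

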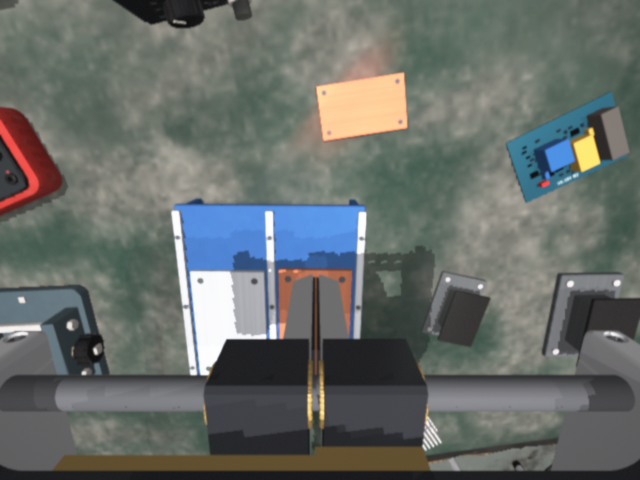

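View pics/t1c.png

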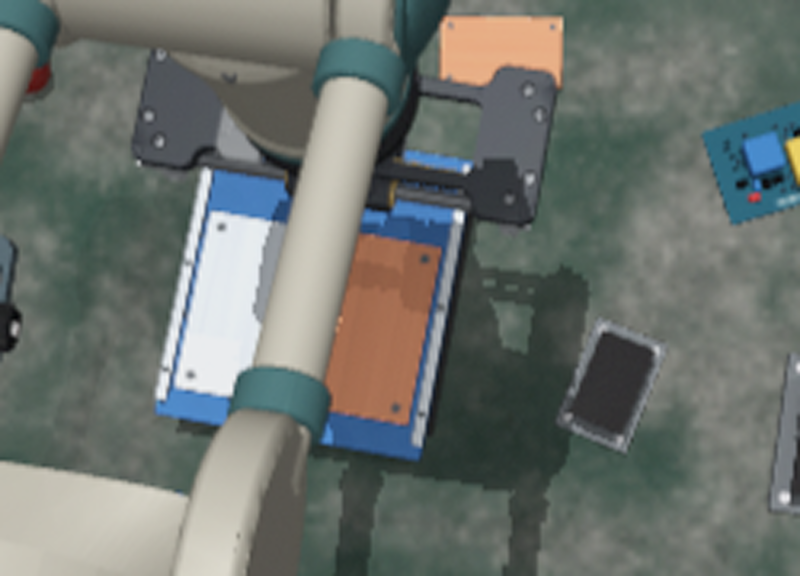

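The wrist view shows the plate's rear edge at (279..352, 270), the tray's rear corners at (176,207) and (365,206), and the fingertips at (316,280). I'll cross-check these positions before descending.

Run:
```python
from h import *
m=dict(np.load('pics/w1.png.npz'))
print(ray(m,[[279,270],[352,270]],50),ray(m,[[177,207],[365,207]],45), proj(m,[604.4,-24.3,128.5]))
print(ray(m,[[550,356],[557,273],[620,272]],8))
```

```text
[[591.51993015   8.03717074  50.        ]
 [581.34877067 -49.99163035  50.        ]] [[654.881623    76.54137786  45.        ]
 [629.6031775  -67.68031524  45.        ]] [[315.84918739 290.86220325]]
[[ 436.59954001 -236.89418748    8.        ]
 [ 527.84453387 -241.53976896    8.        ]
 [ 518.6444555  -299.87986909    8.        ]]
```

jog_arm:
  increments:
    - [0,-0.07,0.5,0.03,0,0]
    - [0,0,0.5,0,0,0]
    - [0,0,0.4,0,0,0]
    - [0,0,0.3,0,0,0]
    - [0,0,0,0,0,0]
    - [0,0,0,0,0,0]

```text
t: 3.03
eef_pos: [609.2, -25.6, 63.4]
orientation: [0.002, -0.643, 0.766, -0.002]
force: [-0.8, 0.9, 0.5]
gripper_width: 0.1
```

Run:
```python
from h import *
plan([607.2,-24.5,47.3],-100)
```

```text
t 3.03 tcp [609.2 -25.6  63.4] F [-0.8  0.9  0.5] w 0.1 q [-0.16  0.43  1.64 -0.    1.06  1.59]
xyaw -99.96 z [ 0.0054 -0.001  -1.    ]
shift units (now frame) [-0.019  0.057  0.401] max 0.4
turn units [-0.046 -0.     0.005] shift in goal frame [-0.019  0.055  0.401]
```

jog_arm:
  increments:
    - [0,0,0.2,-0.03,0,0]
    - [0,0,0.2,0,0,0]
    - [0,0,0,0,0,0]
    - [0,0,0,0,0,0]
    - [0,0,0,0,0,0]

```text
t: 3.45
eef_pos: [608.7, -25.1, 46.1]
orientation: [0.0, -0.643, 0.766, -0.0]
force: [0.1, -0.6, -0.2]
gripper_width: 0.3
```

Run:
```python
from h import *
plan([607.2,-24.5,47.3],-100)
snap('wrist','w2.png')
```

```text
t 3.45 tcp [608.7 -25.1  46.1] F [ 0.1 -0.6 -0.2] w 0.3 q [-0.16  0.45  1.66 -0.    1.03  1.59]
xyaw -99.92 z [ 1.e-04 -1.e-04 -1.e+00]
shift units (now frame) [-0.008  0.039 -0.029] max 0.04
turn units [-0.001 -0.     0.011] shift in goal frame [-0.008  0.039 -0.029]
```

View pics/w2.png

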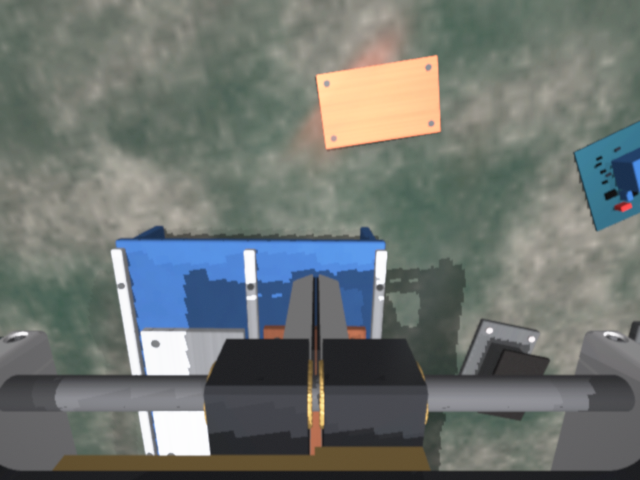

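jog_arm:
  increments:
    - [0,0.15,-0.02,0,0,0]
    - [0,0.15,0,0,0,0]
    - [0,0.15,0,0,0,0]
    - [0,0.15,0,0,0,0]
    - [0,0.15,0,0,0,0]
    - [0,0.15,0,0,0,0]
    - [0,0.15,0,0,0,0]
    - [0,0.15,0,0,0,0]

```text
t: 4.17
eef_pos: [560.9, -16.7, 46.9]
orientation: [0.0, -0.643, 0.766, -0.0]
force: [0.8, 0.0, 0.4]
gripper_width: 0.4
```

jog_arm:
  increments:
    - [0,0.1,0,0,0,0]
    - [0,0.1,0,0,0,0]
    - [0,0,0,0,0,0]
    - [0,0,0,0,0,0]

```text
t: 4.5
eef_pos: [552.9, -15.4, 46.7]
orientation: [-0.0, -0.643, 0.766, 0.0]
force: [-0.9, 0.0, 0.3]
gripper_width: 0.5
```

Run:
```python
from h import *
plan([607.2,-24.5,47.3],-100)
snap('top','t2.png')
im=cv2.imread('pics/t2.png')[155:335,150:400]
cv2.imwrite('pics/t2c.png',cv2.resize(im,None,fx=3.2,fy=3.2,interpolation=cv2.INTER_CUBIC))
snap('scene','s2.png')
im=cv2.imread('pics/s2.png')[200:400,180:400]
cv2.imwrite('pics/s2c.png',cv2.resize(im,None,fx=3,fy=3,interpolation=cv2.INTER_CUBIC))
```

```text
t 4.5 tcp [552.9 -15.4  46.7] F [-0.9  0.   0.3] w 0.5 q [-0.15  0.38  1.78 -0.    0.98  1.59]
xyaw -99.92 z [-7.e-04 -0.e+00 -1.e+00]
shift units (now frame) [-0.008 -1.376 -0.016] max 1.38
turn units [ 0.006 -0.001  0.012] shift in goal frame [-0.01  -1.376 -0.015]
```

View pics/t2c.png

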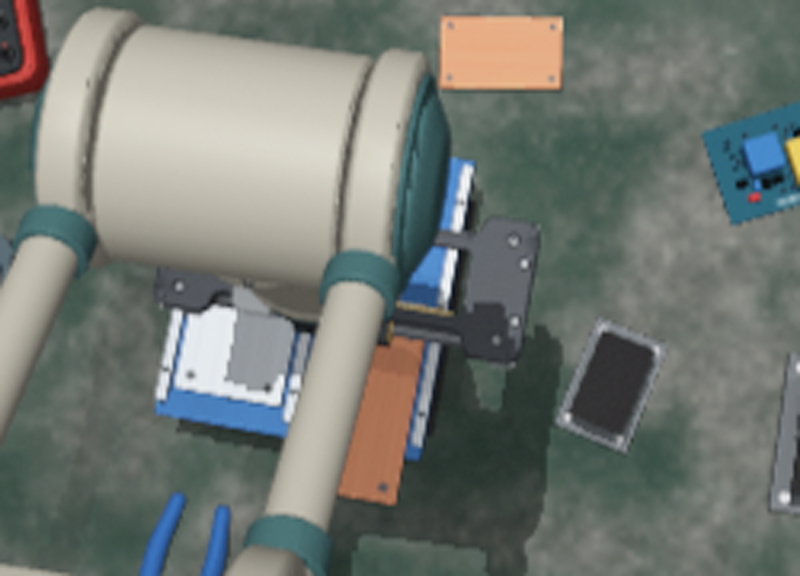

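View pics/s2c.png

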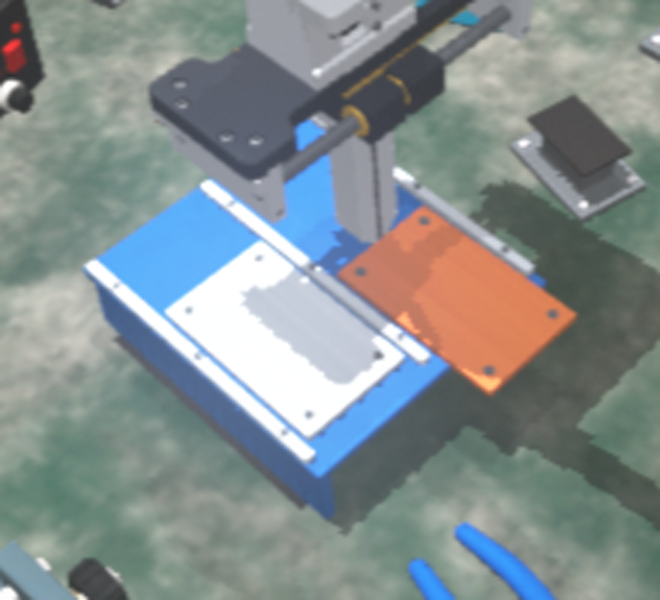

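The plate already sticks out by about 25–30 mm. Its front-right corner is at top crop (395,504).

Run:
```python
from h import *
m=camera_model('top')
X=ray(m,np.array([[395,504]])/3.2-.34+[150,155],50)[0];print(X)
m2=camera_model('scene')
# scene crop scale 3, offset 180,200
Y=ray(m2,np.array([[491,393],[576,316],[339,273]])/3.-.33+[180,200],50);print(Y)
a=np.radians(-10);ex=np.array([np.cos(a),np.sin(a)])
ey=np.array([-ex[1],ex[0]])
for p in [X,*Y]: d=p[:2]-[558.3,19.2];print('tray',d@ex,d@ey)
d=monitor.sense()['eef_pos'][:2]-[558.3,19.2];print('tcp tray',d@ex,d@ey)
```

```text
[438.57960995 -25.52643835  50.        ]
[[449.03367019  34.20956414  50.        ]
 [438.99890781 -23.72483176  50.        ]
 [546.9639949   16.1791045   50.        ]]
tray -110.13490380065397 -64.83617081028252
tray -110.21271219706037 -4.192363920499335
tray -110.03482172268087 -62.989124366815886
tray -10.639212707350818 -4.94347793718405
tcp tray 1.092274897882107 -34.974706015697336
```

jog_arm:
  increments:
    - [0,0.1,0,0,0,0]
    - [0,0.1,0,0,0,0]
    - [0,0.1,0,0,0,0]
    - [0,0.06,0,0,0,0]
    - [0,0,0,0,0,0]
    - [0,0,0,0,0,0]
    - [0,0,0,0,0,0]

```text
t: 5.18
eef_pos: [539.1, -12.9, 46.8]
orientation: [-0.0, -0.643, 0.766, 0.0]
force: [-0.1, -0.2, -0.6]
gripper_width: 0.6
```

jog_arm:
  increments:
    - [0,-0.1,0,0,0,0]
    - [0,-0.2,0,0,0,0]
    - [0,0,-0.6,0,0,0]
    - [0,0,-0.9,0,0,0]
    - [0,0,-0.9,0,0,0]
    - [0,0,0,0,0,0]
    - [0,0,0,0,0,0]
  jaw: -1

```text
t: 5.77
eef_pos: [553.6, -15.4, 145.2]
orientation: [0.002, -0.643, 0.766, -0.002]
force: [0.2, -0.0, 0.2]
gripper_width: 43.8
```

Run:
```python
from h import *
plan([447,4,100],-100)
snap('wrist','w3.png')
snap('scene','s3.png')
im=cv2.imread('pics/s3.png')[200:400,180:400]
cv2.imwrite('pics/s3c.png',cv2.resize(im,None,fx=3,fy=3,interpolation=cv2.INTER_CUBIC))
```

```text
t 5.77 tcp [553.6 -15.4 145.2] F [ 0.2 -0.   0.2] w 43.8 q [-0.15  0.28  1.65 -0.    1.2   1.59]
xyaw -99.92 z [ 0.006 -0.001 -1.   ]
shift units (now frame) [-0.019  2.717  1.112] max 2.72
turn units [-0.05   0.     0.011] shift in goal frame [-0.015  2.71   1.129]
```

View pics/s3c.png

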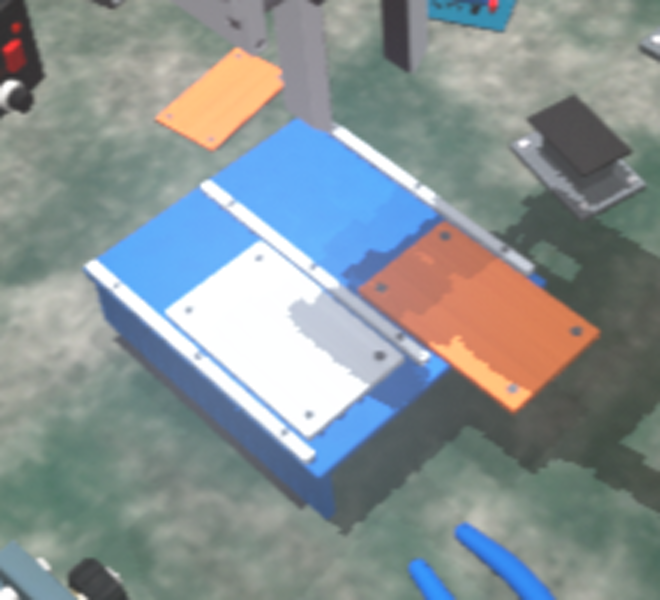

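View pics/w3.png

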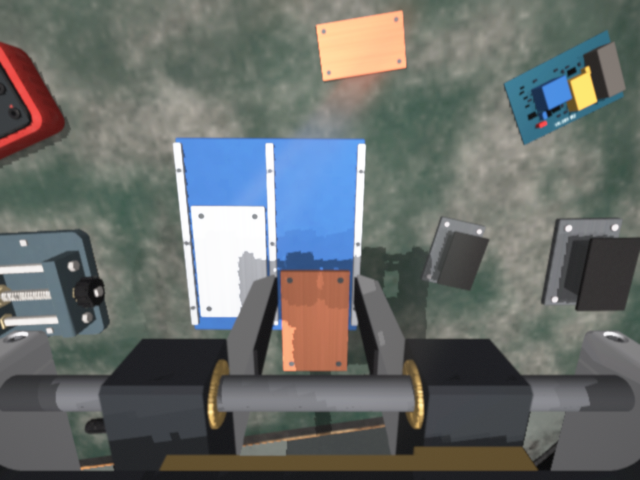

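The plate now sticks out further: scene-crop corners are (515,411), (599,332), (444,218), (359,288). The aluminium plate has not moved.

Run:
```python
from h import *
a=np.radians(-10);ex=np.array([np.cos(a),np.sin(a)]);ey=np.array([-ex[1],ex[0]])
def rep(n,X):
    X=X[:,:2];e=np.roll(X,-1,0)-X;c=X.mean(0);d=c-[558.3,19.2]
    print(n,c.round(1),'tray',(d@ex).round(1),(d@ey).round(1),np.linalg.norm(e,axis=1).round(1),np.degrees(np.arctan2(e[:,1],e[:,0])).round(1))
m=dict(np.load('pics/s3.png.npz'))
rep('scene',ray(m,np.array([[515,411],[599,332],[444,218],[359,288]])/3-.33+[180,200],50))
m=dict(np.load('pics/w3.png.npz'))
rep('wrist',ray(m,[(282,270),(350,271),(347,372),(282,371)],50))
rep('trayfront',ray(m,[(191,328),(272,329),(355,329)],45))
rep('standtop',ray(m,[(581,237),(638,238),(635,310),(577,309)],40))
rep('foot',ray(m,[(558,220),(620,220),(620,305),(545,305)],8))
```

```text
scene [479.5  -1.8] tray -73.9 -34.3 [ 58.8 100.3  59.3 100.2] [-99.4 -10.7  80.8 169.6]
wrist [479.9  -2.1] tray -73.5 -34.6 [ 58.4 101.5  61.1 101.4] [-100.9  170.    79.   -11.5]
trayfront [478.4  37.9] tray -81.9 4.6 [ 74.5  76.4 150.9] [-100.7 -100.    79.7]
standtop [ 477.  -266.8] tray -30.4 -295.8 [49.5 70.5 53.6 69.6] [-101.  -177.5   79.    -0.8]
foot [ 474.6 -271.4] tray -32.0 -300.8 [58.8 91.3 76.5 88.8] [-100.  -176.2   80.    -7.3]
```

jog_arm:
  increments:
    - [0,0.5,0,-0.05,0,0.01]
    - [0,0.6,0,0,0,0]
    - [0,0.6,0,0,0,0]
    - [0,0.5,0,0,0,0]
    - [0,0.4,0,0,0,0]
    - [0,0,0,0,0,0]
    - [0,0,0,0,0,0]
  jaw: -1

```text
t: 6.45
eef_pos: [448.0, 3.1, 142.3]
orientation: [-0.002, -0.643, 0.766, 0.003]
force: [0.2, -0.4, 0.6]
gripper_width: 93.2
```

Run:
```python
from h import *
plan([451,3,65],-100)
```

```text
t 6.45 tcp [448.    3.1 142.3] F [ 0.2 -0.4  0.6] w 93.2 q [-0.15  0.14  1.86  0.    1.16  1.6 ]
xyaw -99.99 z [-0.0074  0.0012 -1.    ]
shift units (now frame) [-0.011 -0.089  1.932] max 1.93
turn units [ 0.063 -0.001  0.001] shift in goal frame [-0.01  -0.075  1.933]
```

jog_arm:
  increments:
    - [0,-0.05,0.5,0.05,0,0]
    - [0,0,0.5,0,0,0]
    - [0,0,0.5,0,0,0]
    - [0,0,0.4,0,0,0]
    - [0,0,0,0,0,0]
    - [0,0,0,0,0,0]

```text
t: 6.95
eef_pos: [451.0, 2.5, 66.3]
orientation: [-0.001, -0.643, 0.766, 0.001]
force: [-0.2, 0.1, 0.2]
gripper_width: 94.0
```

Run:
```python
from h import *
plan([451,3,28.5],-100)
snap('wrist','w4.png')
snap('scene','s4.png')
```

```text
t 6.95 tcp [451.    2.5  66.3] F [-0.2  0.1  0.2] w 94.0 q [-0.15  0.22  1.97 -0.    0.95  1.6 ]
xyaw -100.0 z [-2.1e-03  2.0e-04 -1.0e+00]
shift units (now frame) [-0.013  0.     0.945] max 0.94
turn units [ 0.017 -0.001 -0.   ] shift in goal frame [-0.012  0.002  0.945]
```

View pics/w4.png

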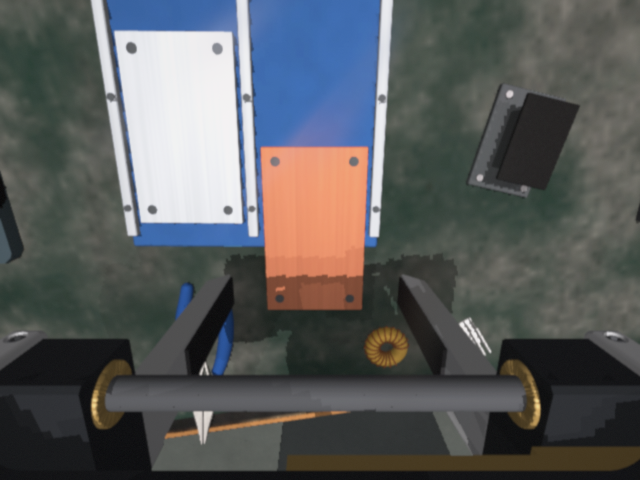

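The fingers straddle the projecting part evenly. The plate is centred on column 314 and the jaws on about 316. Next I descend and grip.

jog_arm:
  increments:
    - [0,0,0.3,0,0,0]
    - [0,0,0.35,0,0,0]
    - [0,0,0.28,0,0,0]
    - [0,0,0,0,0,0]
    - [0,0,0,0,0,0]
    - [0,0,0,0,0,0]

```text
t: 7.55
eef_pos: [451.7, 2.5, 31.1]
orientation: [0.001, -0.643, 0.766, -0.001]
force: [0.8, 0.0, 0.4]
gripper_width: 93.9
```

jog_arm:
  increments:
    - [0,0,0,0,0,0]
    - [0,0,0,0,0,0]
    - [0,0,0,0,0,0]
    - [0,0,0,0,0,0]
    - [0,0,0,0,0,0]
    - [0,0,0,0,0,0]
    - [0,0,0,0,0,0]
    - [0,0,0,0,0,0]
  jaw: 1

```text
t: 8.22
eef_pos: [450.6, 2.7, 30.2]
orientation: [0.0, -0.643, 0.766, -0.0]
force: [0.7, 0.7, 1.5]
gripper_width: 59.4
```

Run:
```python
from h import *
plan([451,3,120],-98.5)
snap('wrist','w5.png')
snap('scene','s5.png')
im=cv2.imread('pics/s5.png')[180:380,200:420]
cv2.imwrite('pics/s5c.png',cv2.resize(im,None,fx=3,fy=3,interpolation=cv2.INTER_CUBIC))
```

```text
t 8.22 tcp [450.6   2.7  30.2] F [0.7 0.7 1.5] w 59.4 q [-0.15  0.27  2.02 -0.    0.85  1.6 ]
xyaw -100.0 z [ 1.e-04 -1.e-04 -1.e+00]
shift units (now frame) [-0.01  -0.01  -2.246] max 2.25
turn units [-0.001 -0.    -0.218] shift in goal frame [-0.01  -0.01  -2.246]
```

View pics/s5c.png

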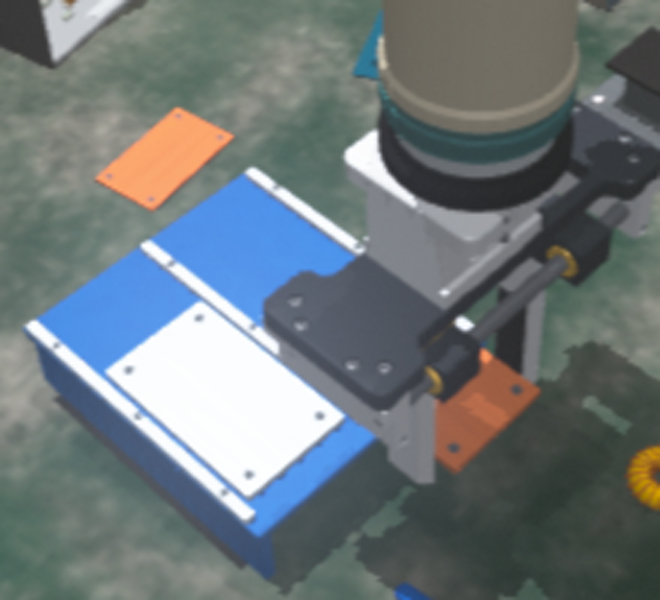

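View pics/w5.png

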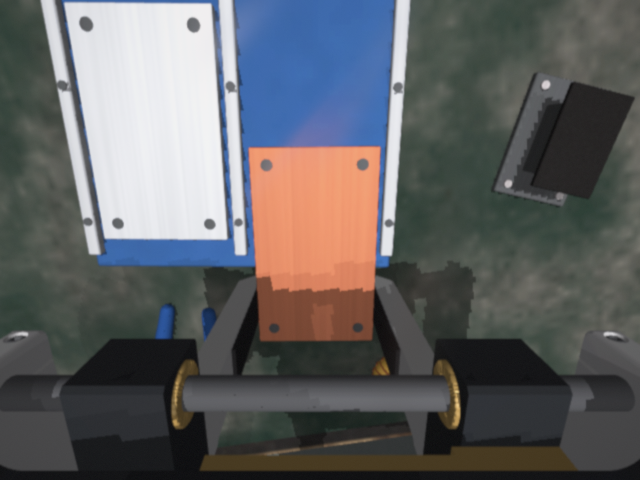

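The jaws are on the plate: the opening is 59.4 mm and the pads touch both sides. I'll lift it.

jog_arm:
  increments:
    - [0,0,-0.15,0,0,0]
    - [0,0,-0.3,0,0,0]
    - [0,0,-0.4,0,0,0]
    - [0,0,-0.5,0,0,0]
    - [0,0,-0.5,0,0,0]
    - [0,0,-0.4,0,0,0.1]
    - [0,0,0,0,0,0]
    - [0,0,0,0,0,0]

```text
t: 8.98
eef_pos: [450.9, 2.6, 120.6]
orientation: [0.001, -0.638, 0.77, -0.001]
force: [-1.2, 0.1, -1.4]
gripper_width: 59.2
```

Run:
```python
from h import *
plan([450,-260,120],-98.5)
snap('wrist','w6.png')
snap('scene','s6.png')
snap('top','t6.png')
```

```text
t 8.98 tcp [450.9   2.6 120.6] F [-1.2  0.1 -1.4] w 59.2 q [-0.15  0.16  1.89 -0.    1.09  1.61]
xyaw -100.66 z [ 1.7e-03 -4.0e-04 -1.0e+00]
shift units (now frame) [ 6.456 -1.194  0.017] max 6.46
turn units [-0.015 -0.001 -0.315] shift in goal frame [ 6.497 -0.949  0.015]
```

View pics/w6.png

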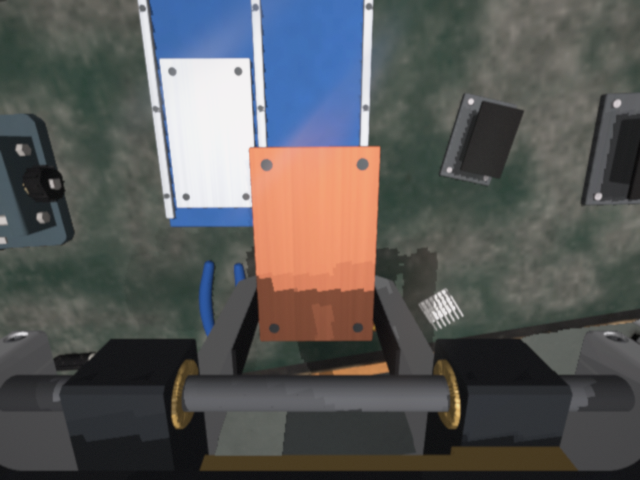

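View pics/s6.png

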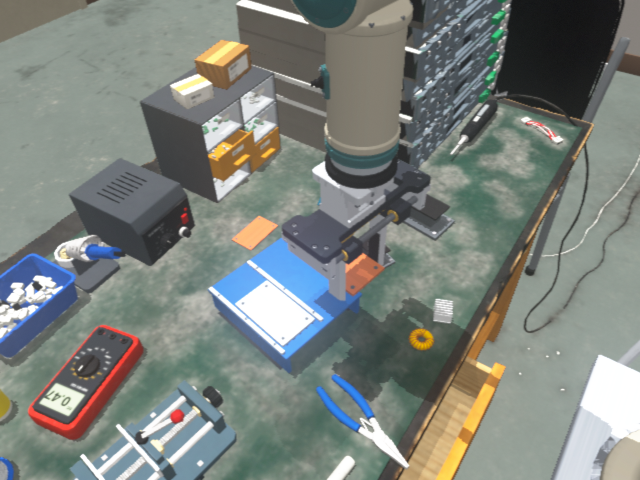

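Run:
```python
from h import *
m=dict(np.load('pics/w5.png.npz'))
X=ray(m,[(249,147),(380,147),(373,341),(260,341)],50)[:,:2];print(X.round(1),X.mean(0).round(1))
s=np.array([450.6,2.7]);a=np.radians(-10);ex=np.array([np.cos(a),np.sin(a)]);ey=np.array([-ex[1],ex[0]]);d=X.mean(0)-s;print(d@ex,d@ey)
plan([440,-190,120],-98)
```

```text
[[534.2  18.4]
 [524.  -39.6]
 [425.7 -23.8]
 [436.1  35.4]] [480.   -2.4]
29.84309474888109 0.08079818052325302
t 9.13 tcp [449.4   2.8 118.9] F [ 0.7 -0.4 -1.2] w 59.5 q [-0.15  0.16  1.89 -0.    1.09  1.61]
xyaw -100.67 z [-2.6e-03  3.0e-04 -1.0e+00]
shift units (now frame) [ 4.78  -0.662 -0.028] max 4.78
turn units [ 0.022 -0.001 -0.389] shift in goal frame [ 4.806 -0.439 -0.027]
```

Plate centre is 29.8 mm ahead of the TCP, on the jaw axis. Next I carry it near the stand for a closer look.

jog_arm:
  increments:
    - [0.3,-0.04,-0.05,0,0,-0.1]
    - [0.6,-0.07,0,0,0,-0.1]
    - [0.7,-0.08,0,0,0,-0.1]
    - [0.7,-0.08,0,0,0,-0.09]
    - [0.7,-0.07,0,0,0,0]
    - [0.7,-0.07,0,0,0,0]
    - [0.6,-0.06,0,0,0,0]
    - [0.3,-0.02,0,0,0,0]

```text
t: 9.8
eef_pos: [441.4, -184.5, 120.9]
orientation: [-0.001, -0.655, 0.755, 0.001]
force: [0.1, -0.9, -0.6]
gripper_width: 59.2
```

jog_arm:
  increments:
    - [0.1,0,0,0,0,0]
    - [0,0,0,0,0,0]
    - [0,0,0,0,0,0]
    - [0,0,0,0,0,0]

```text
t: 10.13
eef_pos: [441.1, -184.7, 121.8]
orientation: [0.0, -0.656, 0.754, 0.001]
force: [0.0, 0.1, -1.2]
gripper_width: 59.0
```

Run:
```python
from h import *
plan([445.3,-263.9,110],-98)
snap('wrist','w7.png')
```

```text
t 10.13 tcp [ 441.1 -184.7  121.8] F [ 0.   0.1 -1.2] w 59.0 q [-0.54  0.2   1.84  0.    1.11  1.17]
xyaw -97.94 z [-8.0e-04  1.1e-03 -1.0e+00]
shift units (now frame) [ 1.947 -0.378  0.293] max 1.95
turn units [0.008 0.008 0.009] shift in goal frame [ 1.946 -0.38   0.295]
```

View pics/w7.png

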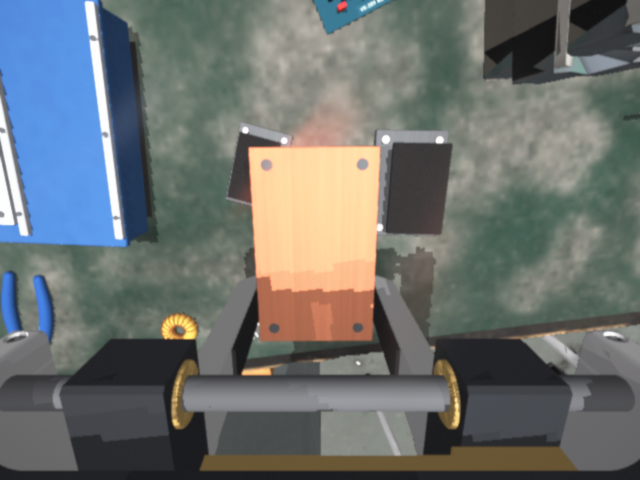

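The stand's rubber top shows fully to the right of the held plate, at about (392–450, 143–234). I'll crop for accurate corners.

Run:
```python
import cv2
im=cv2.imread('pics/w7.png')[115:250,360:480]
cv2.imwrite('pics/w7c.png',cv2.resize(im,None,fx=4,fy=4,interpolation=cv2.INTER_CUBIC))
```

```text
(no output)
```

View pics/w7c.png

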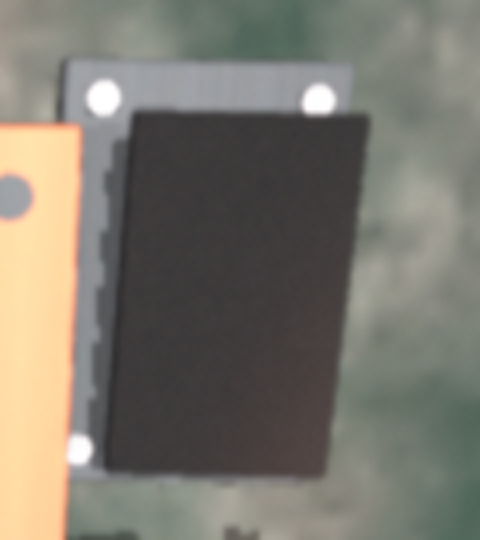

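Run:
```python
from h import *
m=dict(np.load('pics/w7.png.npz'))
X=ray(m,np.array([(133,112),(370,115),(325,473),(106,468)])/4-.375+[360,115],40)[:,:2];e=np.roll(X,-1,0)-X;c=X.mean(0)
print(c,np.linalg.norm(e,axis=1),np.degrees(np.arctan2(e[:,1],e[:,0])))
for c in (c,np.array([475,-268.])):
  a=np.radians(-8.);t=c-29.8*np.array([np.cos(a),np.sin(a)]);print(c,t);plan([*t,75],-98.2)
```

```text
[ 476.47786567 -268.22446612] [43.54954878 68.11260045 43.35869185 67.62926058] [-98.66553661 171.0179231   80.69679432  -8.82036804]
[ 476.47786567 -268.22446612] [ 446.96787722 -264.07710771]
t 10.18 tcp [ 441.2 -184.7  122. ] F [ 0.5 -0.6 -1.6] w 59.7 q [-0.54  0.2   1.84  0.    1.11  1.17]
xyaw -97.92 z [-4.e-04  7.e-04 -1.e+00]
shift units (now frame) [ 1.946 -0.417  1.172] max 1.95
turn units [0.005 0.005 0.041] shift in goal frame [ 1.943 -0.426  1.174]
[ 475. -268.] [ 445.49001155 -263.85264159]
t 10.18 tcp [ 441.2 -184.7  122. ] F [ 0.5 -0.6 -1.6] w 59.7 q [-0.54  0.2   1.84  0.    1.11  1.17]
xyaw -97.92 z [-4.e-04  7.e-04 -1.e+00]
shift units (now frame) [ 1.945 -0.379  1.172] max 1.95
turn units [0.005 0.005 0.041] shift in goal frame [ 1.943 -0.388  1.174]
```

jog_arm:
  increments:
    - [0.3,-0.06,0,0,0,0.1]
    - [0.5,-0.1,0,0,0,0]
    - [0.5,-0.1,0,0,0,0]
    - [0.4,-0.08,0,0,0,0]
    - [0.25,-0.06,0,0,0,0]
    - [0,0,0.3,0,0,0]
    - [0,0,0.4,0,0,0]
    - [0,0,0.3,0,0,0]

```text
t: 10.85
eef_pos: [445.4, -265.9, 81.3]
orientation: [0.0, -0.651, 0.759, 0.0]
force: [0.4, -0.5, -0.8]
gripper_width: 59.5
```

jog_arm:
  increments:
    - [0,0,0.2,0,0,0]
    - [0,0,0.1,0,0,0]
    - [0,0,0,0,0,0]
    - [0,0,0,0,0,0]
    - [0,0,0,0,0,0]

```text
t: 11.27
eef_pos: [446.1, -266.0, 70.8]
orientation: [0.0, -0.652, 0.759, -0.001]
force: [-0.3, 0.6, -0.6]
gripper_width: 59.4
```

Run:
```python
from h import *
plan([446.3,-263.8,26],-98.6)
snap('wrist','w8.png')
snap('scene','s8.png')
im=cv2.imread('pics/s8.png')[120:320,300:520]
cv2.imwrite('pics/s8c.png',cv2.resize(im,None,fx=3,fy=3,interpolation=cv2.INTER_CUBIC))
```

```text
t 11.27 tcp [ 446.1 -266.    70.8] F [-0.3  0.6 -0.6] w 59.4 q [-0.67  0.31  1.83 -0.    1.01  1.05]
xyaw -98.68 z [ 0.0011 -0.001  -1.    ]
shift units (now frame) [-0.056  0.006  1.12 ] max 1.12
turn units [-0.011 -0.007 -0.011] shift in goal frame [-0.055  0.004  1.12 ]
```

View pics/s8c.png

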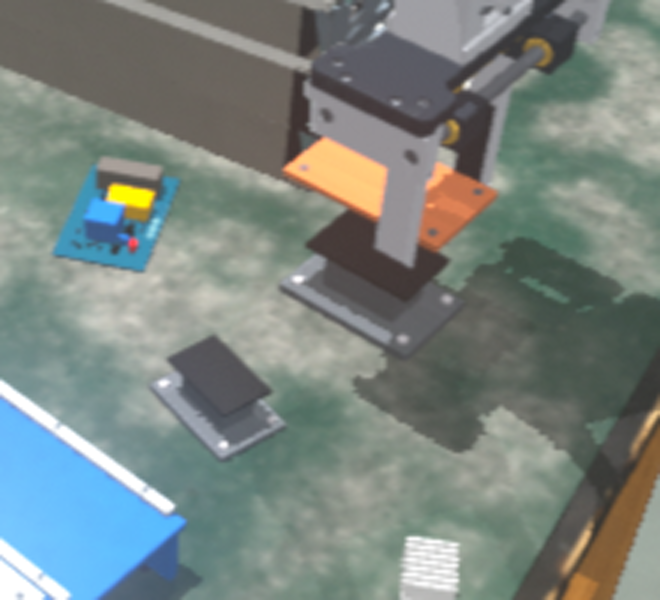

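View pics/w8.png

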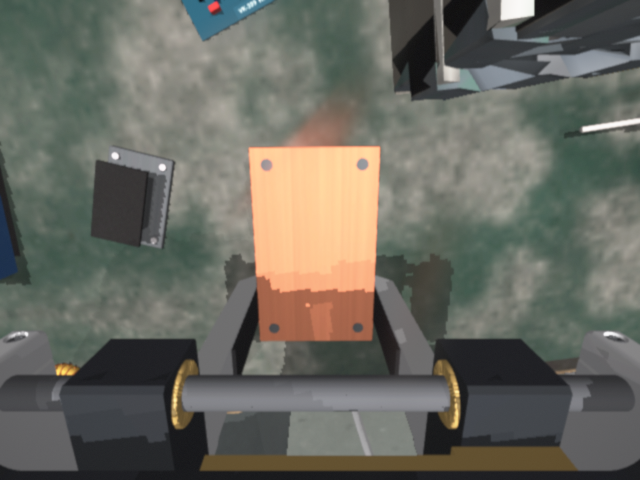

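The plate hangs level above the stand. The stand's scene-crop corners are (306,243), (345,212), (447,262) and (405,299), which I'll use as an independent measure.

Run:
```python
from h import *
m=dict(np.load('pics/s8.png.npz'))
f=lambda p:np.array(p)/3-.33+[300,120]
for z,p in((40,[(306,243),(345,212),(447,262),(405,299)]),(90.6,[(284,170),(327,137),(497,192),(435,249)])):
    X=ray(m,f(p),z)[:,:2];e=np.roll(X,-1,0)-X
    print(X.round(1).tolist(),X.mean(0),np.linalg.norm(e,axis=1),np.degrees(np.arctan2(e[:,1],e[:,0])))
a=np.radians(-8.68);print(monitor.sense()['eef_pos'][:2]+29.8*np.array([np.cos(a),np.sin(a)]))
```

```text
[[512.5, -251.5], [506.3, -287.9], [438.3, -280.0], [444.9, -239.7]] [ 475.51475923 -264.79063028] [36.92755624 68.47572652 40.81675097 68.65577253] [-99.62655191 173.40092321  80.75958714  -9.85332484]
[[527.9, -245.7], [521.7, -284.7], [422.2, -291.0], [430.5, -230.6]] [ 475.56202431 -262.97334542] [39.45186925 99.76806026 60.96902683 98.56216181] [ -98.99536547 -176.3646617    82.13995444   -8.8147429 ]
[ 475.55436295 -270.46570455]
```

Plate and stand agree within about 2 mm. I lower in stages.

jog_arm:
  increments:
    - [-0.03,0,0.2,0,0,0]
    - [0,0,0.3,0,0,0]
    - [0,0,0.3,0,0,0]
    - [0,0,0.2,0,0,0]
    - [0,0,0,0,0,0]
    - [0,0,0,0,0,0]
    - [0,0,0,0,0,0]

```text
t: 11.95
eef_pos: [446.2, -264.8, 30.4]
orientation: [0.0, -0.652, 0.759, -0.0]
force: [-0.1, 0.4, 0.1]
gripper_width: 59.4
```

jog_arm:
  increments:
    - [0,0,0.05,0,0,0]
    - [0,0,0.03,0,0,0]
    - [0,0,0,0,0,0]
    - [0,0,0,0,0,0]
    - [0,0,0,0,0,0]

```text
t: 12.37
eef_pos: [445.9, -264.5, 27.1]
orientation: [0.0, -0.652, 0.759, -0.0]
force: [-0.3, -1.2, 0.0]
gripper_width: 59.6
```

Run:
```python
from h import *
plan([446.3,-265,25.2],-98.6)
```

```text
t 12.37 tcp [ 445.9 -264.5   27.1] F [-0.3 -1.2  0. ] w 59.6 q [-0.67  0.36  1.88 -0.    0.9   1.05]
xyaw -98.69 z [ 3.e-04 -3.e-04 -1.e+00]
shift units (now frame) [ 0.01  -0.013  0.047] max 0.05
turn units [-0.003 -0.002 -0.013] shift in goal frame [ 0.01  -0.013  0.047]
```

jog_arm:
  increments:
    - [0,0,0.03,0,0,0]
    - [0,0,0.02,0,0,0]
    - [0,0,0,0,0,0]
    - [0,0,0,0,0,0]
    - [0,0,0,0,0,0]

```text
t: 12.78
eef_pos: [445.9, -264.6, 25.2]
orientation: [0.0, -0.652, 0.759, -0.0]
force: [-1.3, 0.4, 3.5]
gripper_width: 59.6
```

Run:
```python
from h import *
plan([446.3,-265,25.2],-98.6)
snap('wrist','w9.png')
snap('scene','s9.png')
im=cv2.imread('pics/s9.png')[120:320,300:520]
cv2.imwrite('pics/s9c.png',cv2.resize(im,None,fx=3,fy=3,interpolation=cv2.INTER_CUBIC))
```

```text
t 12.78 tcp [ 445.9 -264.6   25.2] F [-1.3  0.4  3.5] w 59.6 q [-0.67  0.36  1.88 -0.    0.9   1.05]
xyaw -98.68 z [ 4.e-04 -4.e-04 -1.e+00]
shift units (now frame) [ 0.009 -0.011 -0.001] max 0.01
turn units [-0.004 -0.002 -0.012] shift in goal frame [ 0.009 -0.011 -0.001]
```

View pics/s9c.png

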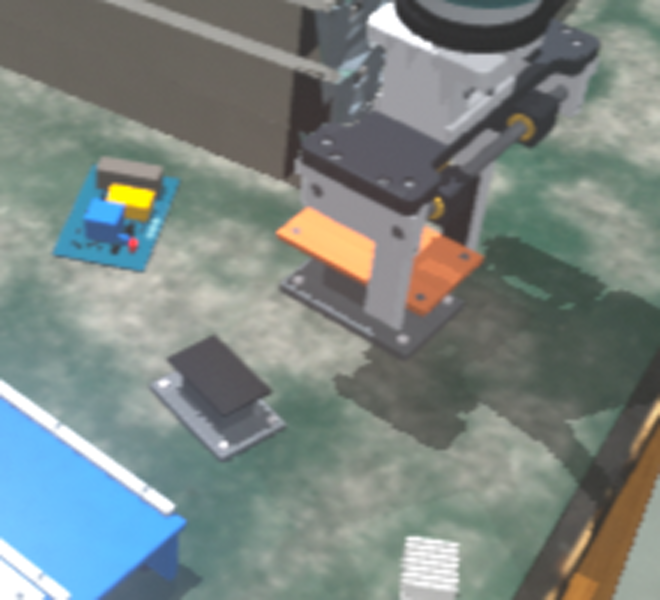

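Contact came at TCP z = 25.2 mm as computed, with +3.5 N upward; the picture shows the plate resting on the top. I release it.

jog_arm:
  increments:
    - [0,0,0,0,0,0]
    - [0,0,0,0,0,0]
    - [0,0,0,0,0,0]
    - [0,0,0,0,0,0]
    - [0,0,0,0,0,0]
    - [0,0,0,0,0,0]
    - [0,0,0,0,0,0]
    - [0,0,0,0,0,0]
  jaw: -1

```text
t: 13.55
eef_pos: [445.8, -264.5, 24.9]
orientation: [-0.0, -0.652, 0.759, -0.0]
force: [0.0, 0.0, 0.7]
gripper_width: 93.8
```

jog_arm:
  increments:
    - [0,0,-0.2,0,0,0]
    - [0,0,-0.4,0,0,0]
    - [0,0,-0.6,0,0,0]
    - [0,0,-0.7,0,0,0]
    - [0,0,-0.7,0,0,0]
    - [0,0.5,-0.5,0,0,0]
    - [0,0.5,0,0,0,0]
    - [0,0.5,0,0,0,0]

```text
t: 14.22
eef_pos: [386.8, -256.1, 151.1]
orientation: [0.0, -0.652, 0.758, -0.002]
force: [0.6, -0.0, -0.5]
gripper_width: 94.2
```

jog_arm:
  increments:
    - [0,0.5,0,0,0,0]
    - [0,0.2,0,0,0,0]
    - [0,0,0,0,0,0]
    - [0,0,0,0,0,0]
    - [0,0,0,0,0,0]
    - [0,0,0,0,0,0]

```text
t: 14.72
eef_pos: [359.9, -251.7, 148.9]
orientation: [0.0, -0.652, 0.758, -0.0]
force: [-0.3, -0.3, 0.7]
gripper_width: 94.1
```

Run:
```python
from h import *
plan([446.3,-265,25.2],-98.6)
snap('wrist','w10.png')
snap('scene','s10.png')
im=cv2.imread('pics/s10.png')[140:380,200:480]
cv2.imwrite('pics/s10c.png',cv2.resize(im,None,fx=2.5,fy=2.5,interpolation=cv2.INTER_CUBIC))
```

```text
t 14.72 tcp [ 359.9 -251.7  148.9] F [-0.3 -0.3  0.7] w 94.1 q [-0.77  0.11  1.87  0.    1.16  0.95]
xyaw -98.66 z [ 7.e-04 -4.e-04 -1.e+00]
shift units (now frame) [ 3.000e-03 -2.184e+00  3.095e+00] max 3.1
turn units [-0.006 -0.002 -0.009] shift in goal frame [ 0.007 -2.186  3.094]
```

View pics/s10c.png

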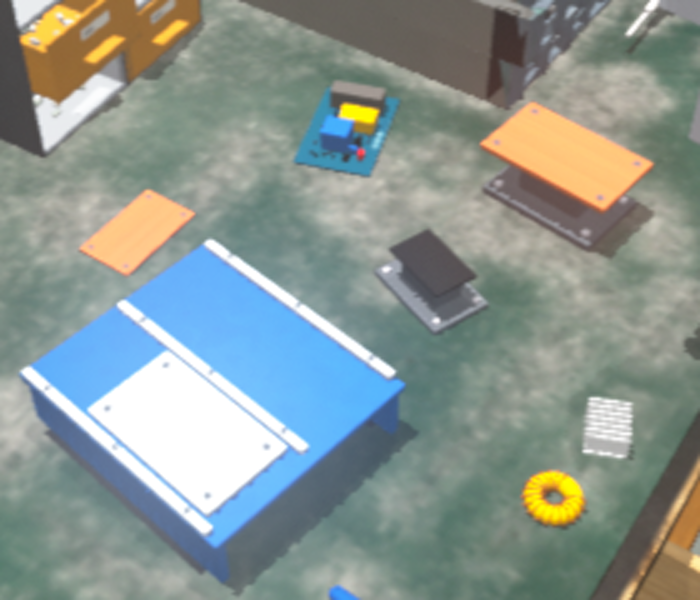

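View pics/w10.png

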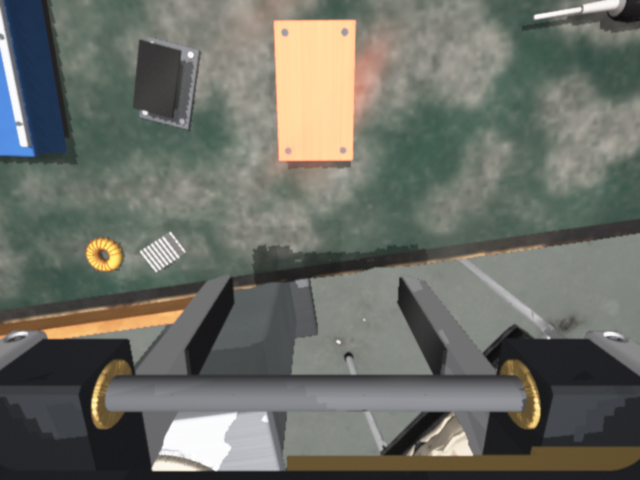

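Run:
```python
from h import *
def rep(n,X):
    X=X[:,:2];e=np.roll(X,-1,0)-X;print(n,X.mean(0).round(1),np.linalg.norm(e,axis=1).round(1),np.degrees(np.arctan2(e[:,1],e[:,0])).round(1))
m=dict(np.load('pics/s10.png.npz'))
f=lambda p:np.array(p)/2.5-.3+[200,140]
rep('plate scene',ray(m,f([(481,145),(532,103),(653,163),(604,208)]),45))
rep('al scene',ray(m,f([(88,409),(169,351),(290,449),(211,514)]),50))
m0=dict(np.load('pics/scene0.png.npz'))
rep('foot scene',ray(m,f([(484,190),(590,250)]),8))
m=dict(np.load('pics/w10.png.npz'))
rep('plate wrist',ray(m,[(274,20),(355,19),(354,161),(278,161)],45))
a=cv2.cvtColor(dict(np.load('pics/scene0.png.npz'))['im'],6);b=cv2.cvtColor(dict(np.load('pics/s10.png.npz'))['im'],6)
cv2.imwrite('pics/d.png',cv2.absdiff(a,b)) ; print('al region diff',cv2.absdiff(a,b)[275:345,232:316].mean())
s=monitor.sense();print(s['t'],s['qvel'].round(3)); arm.job_done()
```

```text
plate scene [ 474.7 -267.7] [59.7 98.3 58.4 97.8] [-98.2 172.5  81.3  -6.7]
al scene [546.1  58.9] [ 59.8 101.   58.2 101.5] [-101.5  169.3   79.    -9.7]
foot scene [ 477.  -235.2] [88.8 88.8] [171.4  -8.6]
plate wrist [ 475.2 -269. ] [ 58.9 100.7  61.5 100. ] [-98.1 172.7  81.3  -8.8]
al region diff 13.134013605442178
14.8167 [-0.    -0.002  0.005 -0.     0.002 -0.001]
the job is handed in; nothing more can be done
```

The job is done and handed in at t ≈ 14.8 s. No verdict is reported, so success rests on my own checks. I pushed the copper plate about 39 mm past the tray's front edge and gripped it by its sides. I then lifted it level, lowered it until it touched the larger stand (+3.5 N at TCP z = 25.2 mm), released it and backed the arm away.

**Copper plate:** the final pictures show it lying flat, at (474.7, -267.7) from the scene camera and (475.2, -269.0) from the wrist camera. The stand's centre was measured earlier at about (475–476.5, -267 to -268). That puts the plate about 2 mm off centre, with its long side within about 2° of the stand's.

**Aluminium plate:** it measures (546.1, 58.9) now and (546.6, 58.3) at the start, so it moved less than 1 mm, within measuring error.

**Disagreements:**
- The stand estimates differed by 2–3 mm between views, within calibration.
- The raw image difference over the aluminium plate's area was not zero (mean 13). I did not look into it; the box also covers part of the copper lane, and the lighting and shadows may have changed too.

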